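# Sort out the swapped steamer things

### The job

The steaming things on this shelf have all been put back on the wrong pads: rearrange them so that the glass jar stands in the middle of the round cork mat, the wide bamboo tier on the square slatted board, the small bamboo tier on the six-sided tile and the aluminium steamer base on the oblong rubber mat, each upright and centred on its pad. All four of those pads are taken, so use the empty eight-sided tile to park a thing on the way. Do not tip anything over, set the glass jar down gently, and leave the little white cup where it is.

Things in the scene. Friction and masses are not known exactly. Their poses are not given: they have to be found in the camera images.
- jar: Clear glass swing-top jar, 117 mm tall, 0.27-0.47 kg: body 66 mm across up to 66 mm high, orange seal 51 mm across at 84-87 mm, glass lid 48 mm across at 87-112 mm. Wire clasp loops stand out 33 mm on its -x and +x sides at 75-98 mm, a wire crosses the lid along x: grip the lid across y, 104-107 mm up. Starts on a wrong pad. Origin: centre of underside, z up.
- wide_tier: The wider of two round bamboo steamer tiers: open hoop 116 mm across, 36 mm high, slatted floor, straight carrying bar bridging it along its x axis, 14 mm wide (y), 12 mm deep, bar centre 66 mm above the underside. Grip the bar's middle across y. About 0.18 kg. Starts on a wrong pad. Origin: centre of underside, z up.
- small_tier: The smaller bamboo steamer tier: hoop 84 mm across, 32 mm high, slatted floor, carrying bar along its x axis, 14 mm wide (y), 12 mm deep, bar centre 60 mm above the underside. Grip the bar's middle across y. About 0.10 kg. Starts on a wrong pad. Origin: centre of underside, z up.
- steamer_base: Low round aluminium steamer base, 114 mm across, 45 mm high, perforated top with a black round lifting knob in its middle, 26 mm across, 58 to 79 mm above the underside (grip at 68 mm, from any side). About 0.30 kg. Starts on a wrong pad. Origin: centre of underside, z up.
- cork_mat: Round cork mat, 130 mm across: home of the glass jar. Fixed, 6 mm thick, lying flat on the surface; origin at the centre of its underside (its top is at z = 0.006), z up.
- slat_board: Square slatted wooden board, 120 mm by 120 mm: home of the wide bamboo tier. Fixed, 6 mm thick, lying flat on the surface; origin at the centre of its underside (its top is at z = 0.006), z up.
- hex_tile: Six-sided terracotta tile, 121 mm across its flats: home of the small bamboo tier. Fixed, 6 mm thick, lying flat on the surface; origin at the centre of its underside (its top is at z = 0.006), z up.
- rubber_mat: Oblong dark rubber mat, 150 mm (x) by 110 mm (y): home of the aluminium steamer base. Fixed, 6 mm thick, lying flat on the surface; origin at the centre of its underside (its top is at z = 0.006), z up.
- oct_tile: Eight-sided white glazed tile, 121 mm across its flats: the spare place, empty at the start. Fixed, 6 mm thick, lying flat on the surface; origin at the centre of its underside (its top is at z = 0.006), z up.
- cup: Small white ceramic cup without a handle, 52 mm across and 62 mm tall, standing loose between the pads nearest the robot; to be left alone. Origin at the centre of its underside, z up.
Things that resemble listed ones, but are neither listed nor needed, are in the scene too. What is shaped like the wide_tier but blue or green is not meant.

How it is judged (in metres and radians):
At the end, for the whole second after the job is handed in: Jar on cork mat, wide tier on slatted board, small tier on six-sided tile, base on rubber mat: each within 15 mm of its pad's centre, underside below 10 mm height, upright within 0.08 rad, released, at rest; cup upright (0.1 rad) within 20 mm of its start (horizontal distance between jar and cork_mat below 0.015 m and height (world z) of each of jar, wide_tier, small_tier, steamer_base below 0.01 m and angle between each of jar, wide_tier, small_tier, steamer_base's own z axis and vertical below 0.08 rad and linear speed of each of jar, wide_tier, small_tier, steamer_base below 0.02 m/s and angular speed of each of jar, wide_tier, small_tier, steamer_base below 0.15 rad/s and horizontal distance between wide_tier and slat_board below 0.015 m and horizontal distance between small_tier and hex_tile below 0.015 m and horizontal distance between steamer_base and rubber_mat below 0.015 m and distance of cup from where it was at the start of the episode below 0.02 m and angle between cup's own z axis and vertical below 0.1 rad); the robot touches nothing.
It fails at once if one of the four things is tipped by more than about 40 degrees (angle between any of jar, wide_tier, small_tier, steamer_base's own z axis and vertical above 0.7 rad).
It fails at once if the glass jar lands hard on a pad (more than 60 N) (contact force between jar and cork_mat above 60 N or contact force between jar and slat_board above 60 N or contact force between jar and hex_tile above 60 N or contact force between jar and rubber_mat above 60 N or contact force between jar and oct_tile above 60 N).
It fails at once if the white cup is pushed more than 20 mm away or knocked over (distance of cup from where it was at the start of the episode above 0.02 m or angle between cup's own z axis and vertical above 0.5 rad).
It also fails if it takes over 144 s, if anything falls off the work surface, if the arm or the gripper's body presses on something with over 40 N, if the wrist force passes 120 N, or if a joint passes its speed limit or range.

### The arm

A 6-joint arm with a two-finger parallel gripper is mounted at the origin on the work surface. World frame = base frame: x ahead of the robot, y to its left, z up, the work surface at z = 0. Lengths are in mm, angles in rad, forces in N, time in s.
With the tool pointing down it reaches from about 350 to 775 mm from the base axis. Payload 7.3 kg.
Tool frame: the origin (TCP) lies at the very end of the fingers, on their centre line; the grasp point (between the pads) lies 19 mm behind it; z points along the fingers, y is the line along which they close (so a half turn about z gives the same grasp; the last joint's range is limited). The gripper opens to 92 mm and grips with 3 to 60 N. Pads are 19 mm wide; open, the fingers measure 130 mm over their backs; the gripper's body (75 mm by 190 mm) begins 47 mm behind the grasp point.
Start: joints at [1.142, 0.342, 1.524, -0, 1.275, -0.146], TCP at [146.485, 504.173, 195.441] pointing down, gripper open.
Joint ranges: [-2.53, 2.53], [-0.77, 2.02], [0.04, 2.7], [-1, 4.14], [0.28, 2.66], [-3.11, 3.11]. Speed limits (rad/s): [2.57, 2.57, 3.14, 3.14, 3.14, 3.14].

### API

Orientations are given as [roll, pitch, yaw] about the fixed x, y, z axes, in that order (R = Rz(yaw) Ry(pitch) Rx(roll)).
In Python, from plant import get_obs, vision, workorder gives the robot as it stands.
- The arm moves only by the shell command python3 -m pendant 'ROWS' [OPENING]. ROWS is a JSON object of lists of equal length, an entry for each row: "dp": the shift along the tool's x, y, z in m, a list of three; "rotation": the turn, a rotation vector about the tool's x, y, z in rad, a list of three. A call has 1 to 8 rows; each row is the pose to reach, as a shift and turn from the pose commanded when the call began, along the tool's axes at that moment; what a row does not reach only later rows make up. A row lasts 1/8 s, in which the tool goes at most 62.5 mm and 10.7 degrees, less where a joint would pass 70% of its speed; a pose out of reach is approached as far as the arm can. A call with a gripper value outside its range is refused whole. OPENING is the finger opening in m, from 0 to 0.0918, set as the call begins (- or left out, the last holds). The fingers move at their own pace and stop on an object; the grip force is fixed at half the most. Time passes only in rows, so rows that repeat a pose let the fingers close. It gives the time, the measured TCP pose, the force, the opening and the grip force at its end, in the units of the state.
- get_obs(): the state, without advancing time (a new reading comes with each control period).
- vision.capture(name): name is "side" or "top"; returns a dict with "pixels" (420x560x3 uint8, red, green, blue), "vfov" (degrees; the focal length in pixels is half the picture's height over the tangent of half this angle, whatever the lens; pixels are square), "cx", "cy" (the principal point, pixels), "pose" (4x4, takes a point from camera to world coordinates). Camera axes: x right, y up, looking along -z (the intrinsics and any distortion apply to the point x, -y, -z); pixel columns grow to the right and rows downward; lengths in mm; the calibration is good to about 2 mm. A picture is of the moment at which its call begins. There is no depth.
- workorder.close_job(): hands the job in; it is judged then, once.
The state is a dict: "time": time; "joint_positions": joint angles; "dq": joint speeds; "tau": joint torques, N m; "tool_pos": TCP position; "tcp_rot": TCP orientation; "contact_force": force on the tool from outside, world axes, zero at the start; "moment": the same for the moment, N m; "grip_width": finger opening in mm; "finger_force": force on a finger pad.
Only numpy, scipy, OpenCV 4.12 (cv2) and the standard library are available. Lean on these libraries where they do the work, as an engineer would, in place of code of your own. Each camera call takes 0.05 s, during which the arm holds its last target. There are 200 camera calls.

## Working session

There is one attempt and no reset: what is moved stays moved. The work goes in short steps, Python scripts to look and compute and a shell command to move; the robot and the scene stay as the last step left them, time stands still between calls to the robot, and variables do not carry over. Pictures are saved under pics/ and viewed, at most 14 in all, crops included, and the job is handed in when it is done.

```bash
mkdir -p pics; ls
python3 - <<'E'
from plant import get_obs, vision
import cv2,numpy as np
o=get_obs(); print(o)
for n in("side","top"):
    c=vision.capture(n); cv2.imwrite(f"pics/{n}0.png",c["pixels"][...,::-1]); print({k:v for k,v in c.items() if k!="pixels"})
E
```

```text
pics
{'time': 0.0, 'joint_positions': array([ 1.14199798e+00,  3.42736257e-01,  1.52499411e+00, -2.16987278e-05,
        1.27539430e+00, -1.46038360e-01]), 'dq': array([ 0.00028214,  0.00045739,  0.00056036,  0.00020422,  0.00065218,
       -0.00085082]), 'tau': array([-1.92736052e-04, -4.31245422e+01, -2.44220585e+01,  7.16987858e-02,
        5.62233967e-02, -1.41836672e-04]), 'tool_pos': array([146.29717164, 503.74222196, 194.74596766]), 'tcp_rot': array([-3.14007393e+00, -2.02409805e-04,  2.85883885e+00]), 'contact_force': array([ 0.45758987, -0.46997752,  0.15841964]), 'moment': array([ 0.00230103, -0.01162796, -0.00619099]), 'finger_force': 0.0, 'grip_width': 91.70104745050523}
{'vfov': 57.75719334130749, 'cx': 273.9456595655929, 'cy': 213.0559750434189, 'pose': array([[ 9.65175451e-01,  1.90788521e-01, -1.78986282e-01,
         2.33368519e+02],
       [-2.61368493e-01,  7.32263830e-01, -6.28868980e-01,
        -8.95654069e+02],
       [ 1.10841980e-02,  6.53750276e-01,  7.56629181e-01,
         9.75798007e+02],
       [ 0.00000000e+00,  0.00000000e+00,  0.00000000e+00,
         1.00000000e+00]])}
{'vfov': 49.87268084067069, 'cx': 278.25702225570086, 'cy': 206.23614216372954, 'pose': array([[-2.11471571e-02,  9.96254307e-01, -8.38460148e-02,
         3.50436058e+02],
       [-9.99474447e-01, -2.31272138e-02, -2.27147726e-02,
        -1.46290146e+02],
       [-2.45688147e-02,  8.33215965e-02,  9.96219797e-01,
         1.15343365e+03],
       [ 0.00000000e+00,  0.00000000e+00,  0.00000000e+00,
         1.00000000e+00]])}
```

View pics/side0.png

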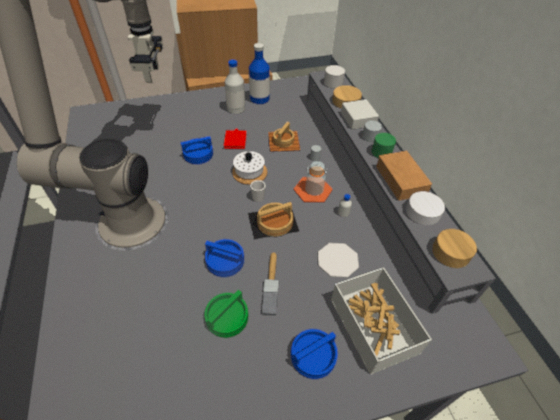

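View pics/top0.png

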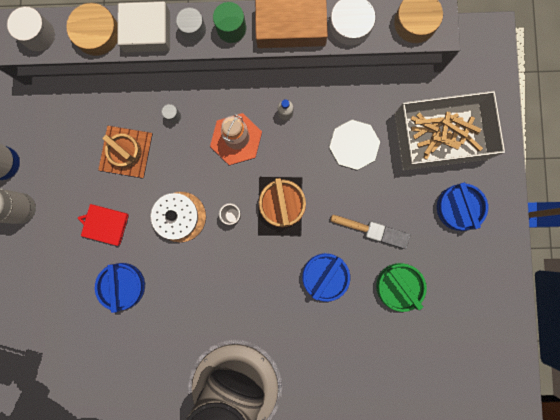

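The top and side pictures show the start:

| Thing | Stands on | Top pixels | Side pixels |
|---|---|---|---|
| Aluminium base | cork mat | (173,216) | (249,165) |
| Small tier | slatted board | (123,150) | (283,136) |
| Jar | hex tile | (234,130) | (316,178) |
| Wide tier | rubber mat | (282,203) | (275,219) |
| Empty octagon | – | (355,145) | – |
| Cup | – | (229,214) | – |

The hoops shaped like the wide tier are the blue ones at top (119,287), (326,277) and (463,207), the green one at (402,287), and the bamboo one on the rubber mat at (282,203). Only the last is bamboo-coloured, so it's the one meant. I'll confirm this in a crop rectified from both views.

```bash
cat > h.py <<'E'
import numpy as np,cv2
from plant import get_obs, vision
def cam(n):
    c=vision.capture(n); P=np.array(c["pose"]); f=210/np.tan(np.radians(c["vfov"]/2))
    K=np.array([[f,0,c["cx"]],[0,f,c["cy"]],[0,0,1]]); R=P[:3,:3]@np.diag([1,-1,-1]); t=P[:3,3]
    return dict(im=c["pixels"][...,::-1].copy(),K=K,R=R,t=t,M=K@np.c_[R.T,-R.T@t])
def proj(c,p):
    q=c["M"]@np.append(p,1); return q[:2]/q[2]
def onplane(c,uv,z):
    d=c["R"]@np.linalg.inv(c["K"])@np.array([*uv,1.]); return c["t"]+d*(z-c["t"][2])/d[2]
def tri(cs,uvs):
    X=cv2.triangulatePoints(cs[0]["M"],cs[1]["M"],np.float64(uvs[0]).reshape(2,1),np.float64(uvs[1]).reshape(2,1)).ravel()
    X=X[:3]/X[3]; return X,[np.round(proj(c,X)-u,1) for c,u in zip(cs,uvs)]
def rect(c,z,x0,x1,y0,y1,s):   # col: y1->y0, row: x1->x0, s px/mm
    A=np.array([[0,-1/s,x1],[-1/s,0,y1],[0,0,z],[0,0,1]])
    return cv2.warpPerspective(c["im"],c["M"]@A,(int((y1-y0)*s),int((x1-x0)*s)),flags=cv2.INTER_CUBIC|cv2.WARP_INVERSE_MAP)
E
python3 - <<'E'
from h import *
cs=[cam("top"),cam("side")]
for uv in [(123,150),(173,216),(282,203),(234,130),(355,145)]: print(uv,onplane(cs[0],uv,6).round())
# octagon white blob centre
for c,w in zip(cs,[(325,115,385,175),(315,240,362,280)]):
    x0,y0,x1,y1=w; g=c["im"][y0:y1,x0:x1].min(2)>150
    n,l,s,ce=cv2.connectedComponentsWithStats(g.astype(np.uint8)); i=1+s[1:,4].argmax()
    print(s[i],onplane(c,ce[i]+[x0,y0],6).round(1))
for z in [6]:
  v=[rect(c,z,300,650,-420,300,1.1) for c in cs]
  im=np.vstack([v[0][:300],v[1][:300]]); 
cv2.imwrite("pics/rect.png",im); print(im.shape)
print(proj(cs[1],get_obs()["tool_pos"]))
E
```

```text
(123, 150) [603. 280.   6.]
(173, 216) [428. 150.   6.]
(282, 203) [ 455. -130.    6.]
(234, 130) [648. -10.   6.]
(355, 145) [ 600. -321.    6.]
[   4    4   51   51 1856] [ 602.7 -318.9    6. ]
[   3    3   41   34 1107] [ 602.9 -319.3    6. ]
(600, 792, 3)
[154.01268346  82.81235283]
```

Run:
```python
from h import *
cs=[cam("top"),cam("side")]
v=[rect(c,6,370,720,-400,350,1.06) for c in cs]
v=[cv2.resize(a,(795,300*371//371)) if 0 else a[:300] for a in [rect(c,6,370,720,-400,350,0.857) for c in cs]]
im=np.vstack(v); cv2.imwrite("pics/rect2.png",im); print(im.shape)
```

```text
(598, 642, 3)
```

View pics/rect2.png

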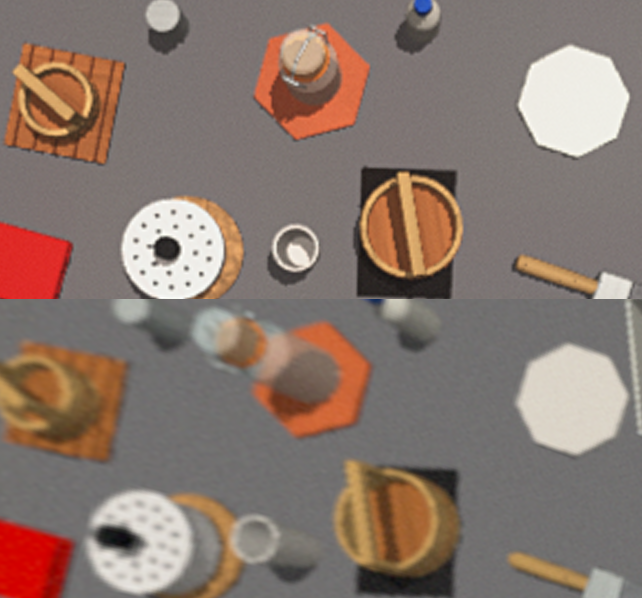

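The rectified views (top camera above, side below) agree at z=6 mm. The bamboo hoop on the black mat at (410,225) in the upper one is confirmed as the wide tier. Next I fit the pads and rectify each grip feature on its expected top plane in both views; if the two coincide, the height is right.

Run:
```python
from h import *
cs=[cam("top"),cam("side")]
s=2
def w(c,z,cx,cy,h): return rect(c,z,cx-h,cx+h,cy-h,cy+h,s)
def W(p,cx,cy,h): return np.round([cx+h-p[1]/s,cy+h-p[0]/s],1)
def big(m,k=1):
    n,l,st,ce=cv2.connectedComponentsWithStats(m.astype(np.uint8)); i=1+st[1:,4].argmax(); return np.argwhere(l==i)[:,::-1].astype(np.float32),st[i,4]
for n,c in zip(("top","side"),cs):
    # rubber
    q=w(c,6,449,-125,90); hsv=cv2.cvtColor(q,cv2.COLOR_BGR2HSV); p,a=big(hsv[...,2]<45); r=cv2.minAreaRect(p); print(n,"rubber",a,W(r[0],449,-125,90),np.array(r[1])/s,r[2])
    q=w(c,6,625,-14,90); hsv=cv2.cvtColor(q,cv2.COLOR_BGR2HSV); m=(hsv[...,1]>160)&(hsv[...,2]>110)&((hsv[...,0]<12)|(hsv[...,0]>172)); p,a=big(m); r=cv2.minEnclosingCircle(p); print(n,"hex",a,W(r[0],625,-14,90),r[1]/s)
    q=w(c,6,599,272,90); hsv=cv2.cvtColor(q,cv2.COLOR_BGR2HSV); m=(hsv[...,1]>90); p,a=big(m); r=cv2.minAreaRect(p); print(n,"board",a,W(r[0],599,272,90),np.array(r[1])/s,r[2])
    q=w(c,6,428,140,90); hsv=cv2.cvtColor(q,cv2.COLOR_BGR2HSV); m=(hsv[...,1]>80); p,a=big(m)
    h=cv2.convexHull(p)[:,0]; r=cv2.minEnclosingCircle(p); print(n,"cork",a,W(r[0],428,140,90),r[1]/s)
rows=[]
for c in cs:
    rows.append(np.hstack([rect(c,z,cx-97.4,cx+97.4,cy-65,cy+65,1.54)[:300,:200] for z,cx,cy in [(72,595,275),(78,455,-130),(85,430,150),(118,625,-14)]]))
cv2.imwrite("pics/tops.png",np.vstack(rows))
```

```text
top rubber 11794 [ 405.7 -120.9] [107.75427246  62.89271545] 2.556149959564209
top hex 27775 [624.8 -13.3] 68.61441802978516
top board 59008 [600.2 277.9] [127.30368042 122.00202942] 11.070201873779297
top cork 12595 [426.7 131.8] 65.77315521240234
side rubber 9518 [ 393.5 -122.5] [ 36. 106.] 90.0
side hex 23624 [625.4 -15. ] 67.15076446533203
side board 66630 [603.7 289.6] [159.73660278 122.37646484] 11.309932708740234
side cork 16295 [428.1 129.7] 66.2056884765625
```

View pics/tops.png

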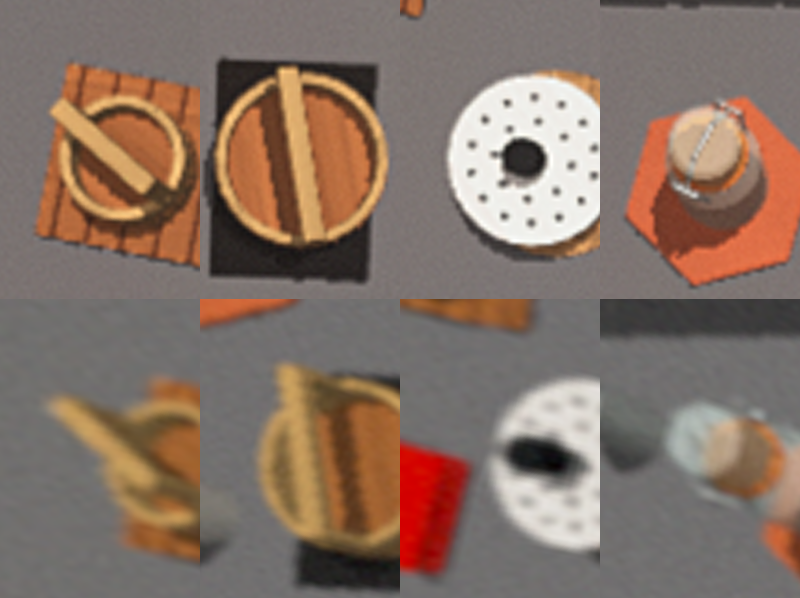

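The tile picture (top camera above, side below) shows the grip features:

| Feature | Upper-row pixels | Position (x, y) mm | Direction |
|---|---|---|---|
| Small-tier bar | (59,106)–(148,187) | (597,273) | yaw 0.83 |
| Wide-tier bar | (287,69)–(313,240) | (452,-130) | yaw 0.15 |
| Knob | (524,157) | (425.5,134.5) | – |
| Jar lid | (706,143) | (629,-18) | wire along yaw -0.47 |

The lower row matches within about 4 px, so the bar and knob heights are confirmed.

The plan is wide→oct, base→rubber, jar→cork, small→hex, wide→slat.

```bash
cat > go.py <<'E'
import sys,numpy as np
from scipy.spatial.transform import Rotation as Rn
from plant import get_obs
o=get_obs(); p,e=o["tool_pos"],o["tcp_rot"]
R=Rn.from_euler("xyz",e)
print("t%.1f"%o["time"],p.round(1),np.round(e,3),"w%.1f"%o["grip_width"])
for a in sys.argv[1:]:
    x=[float(v) for v in a.split(",")]
    d=R.inv().apply(np.array(x[:3])-p)/1000
    y=x[3] if len(x)>3 else e[2]
    r=(R.inv()*Rn.from_euler("xyz",[np.pi,0,y])).as_rotvec()
    print(a,"dp",d.round(4),"rot",r.round(3),"|dp|%.3f"%np.linalg.norm(d))
E
python3 go.py 430,250,220 452,-130,200,3.293
```

```text
t0.4 [146.4 504.1 195.3] [-3.141 -0.     2.859] w91.4
430,250,220 dp [-0.3432 -0.1649 -0.0247] rot [-0. -0.  0.] |dp|0.382
452,-130,200,3.293 dp [-0.4703 -0.5237 -0.0046] rot [-0.    -0.    -0.434] |dp|0.704
```

```bash
python3 -m pendant '{"dp":[[-0.05,-0.024,-0.004],[-0.10,-0.048,-0.008],[-0.15,-0.072,-0.012],[-0.20,-0.096,-0.016],[-0.25,-0.12,-0.02],[-0.30,-0.144,-0.024],[-0.343,-0.165,-0.025],[-0.343,-0.165,-0.025]],"rotation":[[0,0,0],[0,0,0],[0,0,0],[0,0,0],[0,0,0],[0,0,0],[0,0,0],[0,0,0]]}' 0.0918; python3 go.py 452,-130,200,3.293 452,-130,120,3.293
```

```text
time: 1.4
tool_pos: [431.9, 247.9, 220.3]
tcp_rot: [-3.141, 0.001, 2.854]
contact_force: [-0.4, -0.2, -0.2]
grip_width: 91.5
finger_force: 0.0
t1.4 [431.9 247.9 220.3] [-3.141e+00  1.000e-03  2.854e+00] w91.5
452,-130,200,3.293 dp [-0.1264 -0.3567  0.0204] rot [-0.     0.    -0.439] |dp|0.379
452,-130,120,3.293 dp [-0.1264 -0.3567  0.1004] rot [-0.     0.    -0.439] |dp|0.392
```

```bash
python3 -m pendant '{"dp":[[-0.018,-0.051,0],[-0.036,-0.102,0],[-0.054,-0.153,0],[-0.072,-0.204,0],[-0.09,-0.255,0.01],[-0.108,-0.306,0.015],[-0.126,-0.357,0.02],[-0.126,-0.357,0.02]],"rotation":[[0,0,-0.07],[0,0,-0.14],[0,0,-0.21],[0,0,-0.28],[0,0,-0.35],[0,0,-0.4],[0,0,-0.439],[0,0,-0.439]]}'; python3 go.py 452,-130,53,3.293
```

```text
time: 2.4
tool_pos: [450.9, -129.9, 199.9]
tcp_rot: [3.141, -0.001, -2.989]
contact_force: [-0.1, 0.9, -0.6]
grip_width: 91.7
finger_force: 0.0
t2.4 [ 450.9 -129.9  199.9] [ 3.141e+00 -1.000e-03 -2.989e+00] w91.7
452,-130,53,3.293 dp [-0.0011 -0.0003  0.1468] rot [ 0.    -0.001  0.001] |dp|0.147
```

```bash
python3 -m pendant '{"dp":[[0,0,0.03],[0,0,0.06],[0,0,0.09],[0,0,0.115],[0,0,0.135],[-0.001,0,0.147],[-0.001,0,0.147],[-0.001,0,0.147]],"rotation":[[0,0,0],[0,0,0],[0,0,0],[0,0,0],[0,0,0],[0,0,0],[0,0,0],[0,0,0]]}'; python3 -m pendant '{"dp":[[0,0,0],[0,0,0],[0,0,0],[0,0,0],[0,0,0],[0,0,0],[0,0,0],[0,0,0]],"rotation":[[0,0,0],[0,0,0],[0,0,0],[0,0,0],[0,0,0],[0,0,0],[0,0,0],[0,0,0]]}' 0.0
```

```text
time: 3.4
tool_pos: [452.8, -127.6, 54.1]
tcp_rot: [-3.141, 0.001, -2.985]
contact_force: [-0.2, -0.1, 0.1]
grip_width: 91.8
finger_force: 0.0
time: 4.4
tool_pos: [452.2, -127.8, 53.4]
tcp_rot: [3.141, 0.0, -2.985]
contact_force: [-0.1, -0.1, -0.2]
grip_width: 16.7
finger_force: 0.0
```

```bash
python3 -m pendant '{"dp":[[0,0,0],[0,0,0],[0,0,0],[0,0,-0.01],[0,0,-0.03],[0,0,-0.06],[0,0,-0.09],[0,0,-0.09]],"rotation":[[0,0,0],[0,0,0],[0,0,0],[0,0,0],[0,0,0],[0,0,0],[0,0,0],[0,0,0]]}'; python3 go.py 602.8,-319.1,143 602.8,-319.1,54
```

```text
time: 5.4
tool_pos: [453.7, -128.5, 146.0]
tcp_rot: [-3.139, 0.005, -2.985]
contact_force: [-0.7, 1.4, -0.3]
grip_width: 0.5
finger_force: 0.0
t5.4 [ 453.7 -128.5  146. ] [-3.139  0.005 -2.985] w0.5
602.8,-319.1,143 dp [-0.1176 -0.2115  0.0042] rot [-0.003  0.005 -0.   ] |dp|0.242
602.8,-319.1,54 dp [-0.1172 -0.2112  0.0932] rot [-0.003  0.005 -0.   ] |dp|0.259
```

Missed: the fingers closed on nothing (0.5 mm). Looking now.

Run:
```python
from h import *
cs=[cam("top"),cam("side")]
a=cv2.resize(cs[0]["im"][140:260,210:350],(560,480),interpolation=3)[:, :400]
a=cv2.resize(cs[0]["im"][150:250,230:330],(400,400),interpolation=3)
b=cv2.resize(cs[1]["im"][150:250,225:325],(400,400),interpolation=3)
cv2.imwrite("pics/miss.png",np.hstack([a,b]))
print(proj(cs[0],[452,-128,72]),proj(cs[1],[452,-128,72]),proj(cs[1],get_obs()["tool_pos"]))
```

```text
[280.81044034 201.80649463] [274.0591132  208.95724382] [274.31402759 193.2455564 ]
```

View pics/miss.png

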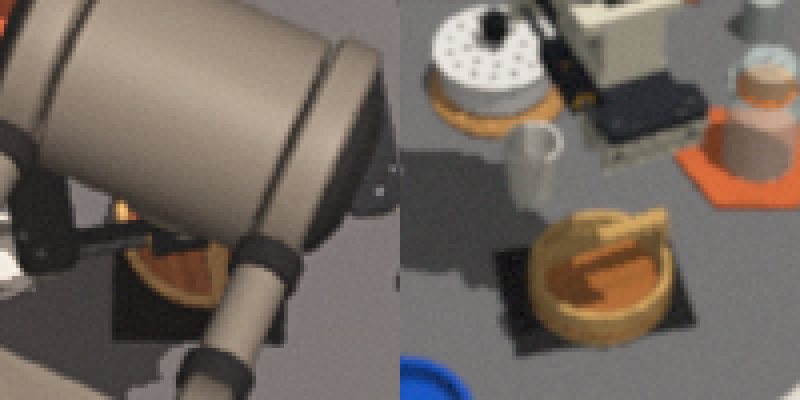

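The tier stands unmoved on the mat (side crop about (600,280)), and the arm hides most of it from above. I need to see where the fingers really are, so I'll mark the TCP and the tool axes.

Run:
```python
from h import *
from scipy.spatial.transform import Rotation as Rn
c=cam("side"); o=get_obs(); p=o["tool_pos"]; R=Rn.from_euler("xyz",o["tcp_rot"]).as_matrix()
u0,v0,s=215,110,6
b=cv2.resize(c["im"][v0:v0+100,u0:u0+130],None,fx=s,fy=s,interpolation=2)
q=lambda X:tuple(int(k) for k in (proj(c,X)-[u0,v0]+.5)*s)
for a,col in ((R[:,0],(0,0,255)),(R[:,1],(0,255,0)),(R[:,2],(255,0,0))): cv2.line(b,q(p),q(p+a*46),col,1)
cv2.imwrite("pics/grip.png",b); print(o["tool_pos"],o["joint_positions"])
```

```text
[ 451.67426678 -127.57246521  142.92115523] [-4.38853660e-01  2.94902223e-01  1.75085579e+00  1.08403072e-04
  1.09687521e+00 -2.16585527e+00]
```

View pics/grip.png

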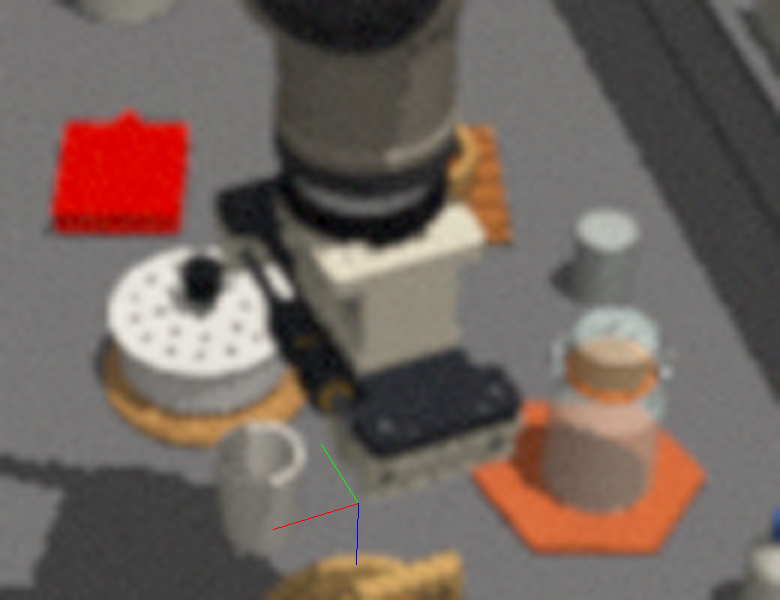

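The picture shows the gripper hanging above the mat, with the near end of its body hiding the fingers. The marked TCP at (357,503) fits the body. The tier's bar end at (455,565) hasn't moved. I'll retry step by step, starting with opening the fingers.

```bash
python3 -m pendant '{"dp":[[0,0,0],[0,0,0],[0,0,0],[0,0,0],[0,0,0],[0,0,0],[0,0,0],[0,0,0]],"rotation":[[0,0,0],[0,0,0],[0,0,0],[0,0,0],[0,0,0],[0,0,0],[0,0,0],[0,0,0]]}' 0.0918
python3 - <<'E'
from h import *
from scipy.spatial.transform import Rotation as Rn
c=cam("side"); o=get_obs(); p=o["tool_pos"]; print(p,o["grip_width"])
u0,v0,s=215,120,6
b=cv2.resize(c["im"][v0:v0+100,u0:u0+130],None,fx=s,fy=s,interpolation=2)
cv2.imwrite("pics/grip2.png",b)
E
python3 go.py 452,-130,53,3.293
```

```text
time: 6.55
tool_pos: [452.2, -127.8, 143.4]
tcp_rot: [3.142, 0.0, -2.985]
contact_force: [-0.5, -0.3, -0.3]
grip_width: 75.6
finger_force: 0.0
[ 452.1717972  -127.80609598  143.40499164] 79.86016703485147
t6.6 [ 452.2 -127.8  143.4] [ 3.142  0.    -2.985] w79.9
452,-130,53,3.293 dp [ 0.0005 -0.0021  0.0904] rot [0.    0.    0.005] |dp|0.090
```

View pics/grip2.png

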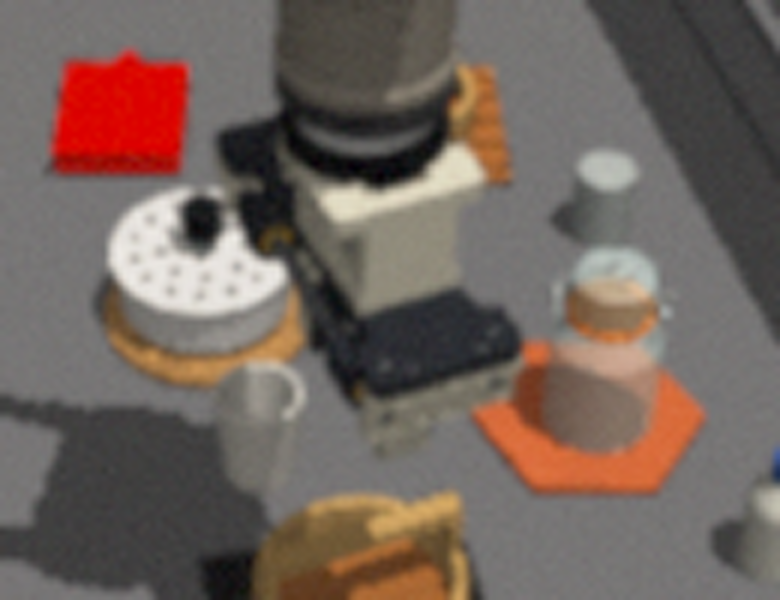

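The near fingertip shows at about (390,455), some 35 px (25–30 mm) above where the reported TCP puts it. I'll check this against the clean start picture with the expected fingertips marked.

Run:
```python
from h import *
from scipy.spatial.transform import Rotation as Rn
c=cam("side"); o=get_obs()
def draw(im,u0,v0,w,h,s,p,e,op):
    R=Rn.from_euler("xyz",e).as_matrix(); b=cv2.resize(im[v0:v0+h,u0:u0+w],None,fx=s,fy=s,interpolation=2)
    for k in(-1,0,1):
        for d,col in((0,(0,0,255)),(-30,(0,255,0))):
            q=(proj(c,p+R@[0,k*op/2,d])-[u0,v0]+.5)*s; cv2.drawMarker(b,tuple(int(t) for t in q),col,0,12,1)
    return b
a=draw(cv2.imread("pics/side0.png"),115,30,65,75,8,np.array([146.4,504.1,195.3]),[np.pi,0,2.859],92)
b=draw(c["im"],255,155,35,75,8,o["tool_pos"],o["tcp_rot"],o["grip_width"])
cv2.imwrite("pics/chk.png",np.hstack([a,b]))
```

```text
(no output)
```

View pics/chk.png

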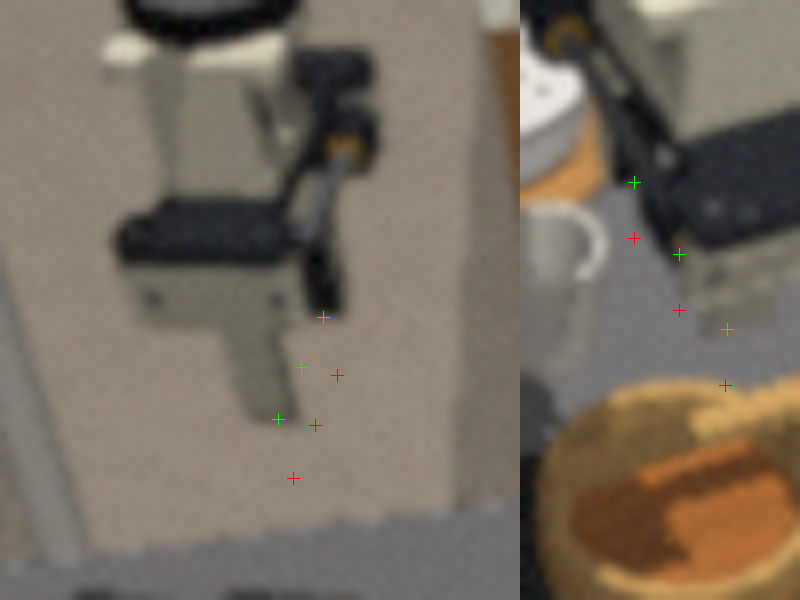

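The chk picture shows the real fingertips at the green marks ((278,420) and (735,333)). They are about 28 mm short of the reported TCP (red), and sideways they agree. So the reported z has to go 28 mm lower: grasp height minus 47. For the wide tier that's z=25.

```bash
python3 -m pendant '{"dp":[[0,-0.001,0.03],[0,-0.002,0.06],[0,-0.002,0.085],[0,-0.002,0.1],[0,-0.002,0.11],[0,-0.002,0.118],[0,-0.002,0.118],[0,-0.002,0.118]],"rotation":[[0,0,0],[0,0,0],[0,0,0],[0,0,0],[0,0,0],[0,0,0],[0,0,0],[0,0,0]]}'; python3 -m pendant '{"dp":[[0,0,0],[0,0,0],[0,0,0],[0,0,0],[0,0,0],[0,0,0],[0,0,0],[0,0,0]],"rotation":[[0,0,0],[0,0,0],[0,0,0],[0,0,0],[0,0,0],[0,0,0],[0,0,0],[0,0,0]]}' 0.0;  python3 -m pendant '{"dp":[[0,0,0],[0,0,0],[0,0,0]],"rotation":[[0,0,0],[0,0,0],[0,0,0]]}'
```

```text
time: 7.65
tool_pos: [452.8, -129.9, 25.8]
tcp_rot: [-3.141, 0.001, -2.985]
contact_force: [0.3, 0.1, 0.4]
grip_width: 91.7
finger_force: 0.0
time: 8.65
tool_pos: [452.5, -129.8, 25.4]
tcp_rot: [3.142, 0.0, -2.985]
contact_force: [-0.2, -0.3, 0.2]
grip_width: 16.3
finger_force: 0.0
time: 9.02
tool_pos: [452.4, -129.7, 25.4]
tcp_rot: [3.141, -0.0, -2.985]
contact_force: [0.1, 1.3, 0.3]
grip_width: 13.7
finger_force: 30.0
```

Gripped at 13.7 mm with 30 N. Lift and carry it to the octagon.

```bash
python3 -m pendant '{"dp":[[0,0,-0.01],[0,0,-0.03],[0,0,-0.06],[0,0,-0.085],[0,0,-0.1],[0,0,-0.1]],"rotation":[[0,0,0],[0,0,0],[0,0,0],[0,0,0],[0,0,0],[0,0,0]]}'; python3 go.py 602.8,-319.1,125 602.8,-319.1,26
```

```text
time: 9.78
tool_pos: [453.2, -130.2, 126.7]
tcp_rot: [-3.14, 0.002, -2.985]
contact_force: [-0.5, 0.5, -2.3]
grip_width: 13.6
finger_force: 30.0
t9.8 [ 453.2 -130.2  126.7] [-3.140e+00  2.000e-03 -2.985e+00] w13.6
602.8,-319.1,125 dp [-0.1184 -0.2099  0.0024] rot [-0.002  0.002 -0.   ] |dp|0.241
602.8,-319.1,26 dp [-0.1182 -0.2098  0.1014] rot [-0.002  0.002 -0.   ] |dp|0.261
```

```bash
python3 -m pendant '{"dp":[[-0.01,-0.018,0],[-0.03,-0.054,0],[-0.053,-0.095,0],[-0.077,-0.137,0],[-0.1,-0.178,0],[-0.114,-0.202,0],[-0.118,-0.21,0],[-0.118,-0.21,0]],"rotation":[[0,0,0],[0,0,0],[0,0,0],[0,0,0],[0,0,0],[0,0,0],[0,0,0],[0,0,0]]}';python3 -m pendant '{"dp":[[0,0,0.02],[0,0,0.045],[0,0,0.07],[0,0,0.085],[0,0,0.093],[0,0,0.097],[0,0,0.099],[0,0,0.099]],"rotation":[[0,0,0],[0,0,0],[0,0,0],[0,0,0],[0,0,0],[0,0,0],[0,0,0],[0,0,0]]}'
```

```text
time: 10.78
tool_pos: [601.1, -318.4, 124.2]
tcp_rot: [3.14, -0.002, -2.986]
contact_force: [0.2, 0.9, -2.5]
grip_width: 13.9
finger_force: 30.0
time: 11.78
tool_pos: [602.0, -319.0, 26.9]
tcp_rot: [-3.141, 0.001, -2.985]
contact_force: [0.1, -0.2, -1.8]
grip_width: 13.9
finger_force: 30.0
```

```bash
python3 -m pendant '{"dp":[[0,0,0.001],[0,0,0.002],[0,0,0.002]],"rotation":[[0,0,0],[0,0,0],[0,0,0]]}'; python3 -m pendant '{"dp":[[0,0,0],[0,0,0],[0,0,0],[0,0,-0.02],[0,0,-0.06],[0,0,-0.1],[0,0,-0.14],[0,0,-0.14]],"rotation":[[0,0,0],[0,0,0],[0,0,0],[0,0,0],[0,0,0],[0,0,0],[0,0,0],[0,0,0]]}' 0.0918; python3 go.py 425.5,134.5,165,2.86
```

```text
time: 12.15
tool_pos: [602.0, -319.1, 25.4]
tcp_rot: [-3.141, 0.001, -2.985]
contact_force: [-1.9, 0.9, 3.8]
grip_width: 13.4
finger_force: 30.0
time: 13.15
tool_pos: [603.5, -320.0, 168.6]
tcp_rot: [-3.136, 0.006, -2.985]
contact_force: [-0.0, 0.4, -0.2]
grip_width: 88.9
finger_force: 0.0
t13.2 [ 603.5 -320.   168.6] [-3.136  0.006 -2.985] w88.9
425.5,134.5,165,2.86 dp [0.1051 0.4767 0.0005] rot [-0.004  0.007  0.438] |dp|0.488
```

```bash
python3 -m pendant '{"dp":[[0.013,0.059,0],[0.026,0.118,0],[0.039,0.177,0],[0.052,0.236,0],[0.065,0.295,0],[0.078,0.354,0],[0.091,0.413,0],[0.104,0.472,0]],"rotation":[[0,0,0.06],[0,0,0.12],[0,0,0.18],[0,0,0.24],[0,0,0.3],[0,0,0.36],[0,0,0.42],[0,0,0.438]]}';python3 -m pendant '{"dp":[[0,0,0],[0,0,0]],"rotation":[[0,0,0],[0,0,0]]}'
python3 - <<'E'
from h import *
c=cam("top")
h=90;s=2
q=rect(c,6,449-h,449+h,-125-h,-125+h,s); hsv=cv2.cvtColor(q,cv2.COLOR_BGR2HSV)
n,l,st,ce=cv2.connectedComponentsWithStats((hsv[...,2]<45).astype(np.uint8)); i=1+st[1:,4].argmax()
r=cv2.minAreaRect(np.argwhere(l==i)[:,::-1].astype(np.float32)); print(449+h-r[0][1]/s,-125+h-r[0][0]/s,np.array(r[1])/s,r[2])
cv2.imwrite("pics/t1.png",c["im"])
E
python3 go.py 425.5,134.5,27,2.86
```

```text
time: 14.15
tool_pos: [424.1, 132.8, 163.7]
tcp_rot: [-3.141, -0.001, 2.858]
contact_force: [0.4, 0.8, -0.6]
grip_width: 91.8
finger_force: 0.0
time: 14.4
tool_pos: [425.5, 131.0, 163.9]
tcp_rot: [-3.141, -0.0, 2.861]
contact_force: [0.8, 0.6, -0.1]
grip_width: 91.9
finger_force: 0.0
447.93811798095703 -123.16651916503906 [107.54853058 147.51412964] 2.3760552406311035
t14.4 [425.8 130.4 164. ] [-3.141 -0.     2.859] w91.7
425.5,134.5,27,2.86 dp [0.0014 0.0039 0.137 ] rot [-0.    -0.    -0.001] |dp|0.137
```

```bash
python3 -m pendant '{"dp":[[0.001,0.004,0.03],[0.001,0.004,0.06],[0.001,0.004,0.09],[0.001,0.004,0.11],[0.001,0.004,0.125],[0.001,0.004,0.134],[0.001,0.004,0.137],[0.001,0.004,0.137]],"rotation":[[0,0,0],[0,0,0],[0,0,0],[0,0,0],[0,0,0],[0,0,0],[0,0,0],[0,0,0]]}'; python3 -m pendant '{"dp":[[0,0,0],[0,0,0],[0,0,0],[0,0,0],[0,0,0],[0,0,0],[0,0,0],[0,0,0]],"rotation":[[0,0,0],[0,0,0],[0,0,0],[0,0,0],[0,0,0],[0,0,0],[0,0,0],[0,0,0]]}' 0.0;  python3 -m pendant '{"dp":[[0,0,0],[0,0,0],[0,0,-0.01],[0,0,-0.03],[0,0,-0.06],[0,0,-0.085],[0,0,-0.1],[0,0,-0.1]],"rotation":[[0,0,0],[0,0,0],[0,0,0],[0,0,0],[0,0,0],[0,0,0],[0,0,0],[0,0,0]]}'; python3 go.py 448,-124,125
```

```text
time: 15.45
tool_pos: [426.1, 135.0, 27.6]
tcp_rot: [3.141, 0.0, 2.859]
contact_force: [0.7, -0.4, 0.0]
grip_width: 91.5
finger_force: 0.0
time: 16.45
tool_pos: [425.9, 135.5, 27.4]
tcp_rot: [3.141, 0.0, 2.86]
contact_force: [0.4, 1.2, -0.4]
grip_width: 25.4
finger_force: 30.0
time: 17.45
tool_pos: [426.2, 135.3, 128.6]
tcp_rot: [3.141, 0.002, 2.86]
contact_force: [0.2, 0.0, -2.5]
grip_width: 25.1
finger_force: 30.0
t17.4 [426.2 135.3 128.6] [3.141e+00 2.000e-03 2.860e+00] w25.1
448,-124,125 dp [-0.093  -0.243   0.0036] rot [0.001 0.002 0.   ] |dp|0.260
```

```bash
python3 -m pendant '{"dp":[[-0.008,-0.021,0],[-0.024,-0.062,0],[-0.042,-0.11,0],[-0.06,-0.157,0],[-0.077,-0.201,0],[-0.088,-0.23,0],[-0.093,-0.243,0],[-0.093,-0.243,0]],"rotation":[[0,0,0],[0,0,0],[0,0,0],[0,0,0],[0,0,0],[0,0,0],[0,0,0],[0,0,0]]}';python3 -m pendant '{"dp":[[0,0,0],[0,0,0.02],[0,0,0.045],[0,0,0.07],[0,0,0.085],[0,0,0.093],[0,0,0.096],[0,0,0.097]],"rotation":[[0,0,0],[0,0,0],[0,0,0],[0,0,0],[0,0,0],[0,0,0],[0,0,0],[0,0,0]]}';python3 go.py 448,-124,27.4
```

```text
time: 18.45
tool_pos: [447.1, -124.0, 126.8]
tcp_rot: [3.141, -0.001, 2.858]
contact_force: [-0.3, 0.4, -3.4]
grip_width: 25.3
finger_force: 30.0
time: 19.45
tool_pos: [447.8, -123.8, 30.7]
tcp_rot: [3.142, 0.001, 2.86]
contact_force: [0.7, -0.0, -2.4]
grip_width: 25.2
finger_force: 30.0
t19.4 [ 447.8 -123.8   30.7] [3.142e+00 1.000e-03 2.860e+00] w25.2
448,-124,27.4 dp [-0.0002 -0.0001  0.0033] rot [0.    0.001 0.   ] |dp|0.003
```

```bash
python3 -m pendant '{"dp":[[0,0,0.001],[0,0,0.002],[0,0,0.003],[0,0,0.003]],"rotation":[[0,0,0],[0,0,0],[0,0,0],[0,0,0]]}'; python3 -m pendant '{"dp":[[0,0,0],[0,0,0],[0,0,0],[0,0,-0.02],[0,0,-0.06],[0,0,-0.1],[0,0,-0.14],[0,0,-0.14]],"rotation":[[0,0,0],[0,0,0],[0,0,0],[0,0,0],[0,0,0],[0,0,0],[0,0,0],[0,0,0]]}' 0.0918; python3 go.py 629,-18,165,2.674
```

```text
time: 19.95
tool_pos: [447.5, -124.0, 27.4]
tcp_rot: [3.142, 0.0, 2.86]
contact_force: [-0.3, 0.3, -1.7]
grip_width: 25.2
finger_force: 30.0
time: 20.95
tool_pos: [449.3, -124.7, 170.3]
tcp_rot: [-3.141, 0.007, 2.86]
contact_force: [0.0, 0.2, 0.6]
grip_width: 91.6
finger_force: 0.0
t20.9 [ 449.3 -124.7  170.3] [-3.141  0.007  2.86 ] w91.6
629,-18,165,2.674 dp [-0.1429  0.1525  0.0061] rot [-0.     0.007  0.186] |dp|0.209
```

Run:
```python
from h import *
cs=[cam("top"),cam("side")]
h=90;s=2
for c in cs:
    q=rect(c,6,428-h,428+h,131-h,131+h,s); hsv=cv2.cvtColor(q,cv2.COLOR_BGR2HSV)
    n,l,st,ce=cv2.connectedComponentsWithStats((hsv[...,1]>80).astype(np.uint8)); i=1+st[1:,4].argmax()
    r=cv2.minEnclosingCircle(np.argwhere(l==i)[:,::-1].astype(np.float32)); print("cork",428+h-r[0][1]/s,131+h-r[0][0]/s,r[1]/s,st[i,4]/s/s, [428+h-ce[i][1]/s,131+h-ce[i][0]/s])
tiles=[]
J=np.array([629.,-18.]);a=np.linspace(0,2*np.pi,60)
for c,(u0,v0) in zip(cs,[(205,95),(285,145)]):
    b=cv2.resize(c["im"][v0:v0+65,u0:u0+65],None,fx=6,fy=6,interpolation=2)
    for r,z,col in((33,6,(255,0,0)),(25.5,92,(0,255,0)),(24,118,(0,0,255))):
        P=np.array([(proj(c,[J[0]+r*np.cos(t),J[1]+r*np.sin(t),z])-[u0,v0]+.5)*6 for t in a]).astype(np.int32)
        cv2.polylines(b,[P],True,col,1)
    y=-0.468
    P=[(proj(c,[J[0]+k*33*np.cos(y),J[1]+k*33*np.sin(y),92])-[u0,v0]+.5)*6 for k in(-1,1)]
    for p in P: cv2.drawMarker(b,tuple(p.astype(int).tolist()),(255,255,0),0,10,1)
    tiles.append(b)
cv2.imwrite("pics/jar.png",np.hstack(tiles))
```

```text
cork 426.6440658569336 131.86587524414062 65.80477142333984 11533.25 [np.float64(431.6280753473652), np.float64(138.11483103201613)]
cork 427.2301483154297 131.5499038696289 67.52936553955078 11418.75 [np.float64(420.008232074439), np.float64(136.31268746579093)]
```

View pics/jar.png

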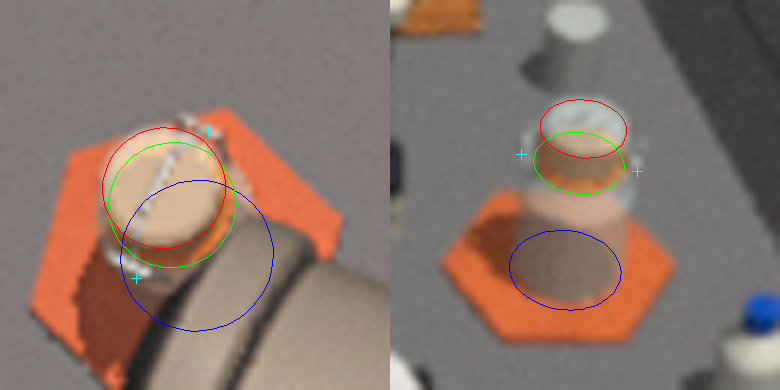

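The jar picture shows the model rings on the lid (164,188) and the body (565,270) to within about 2 mm. The clasp loops lie along the marks, so jar ≈ (628,-19) with yaw -0.47. The cork centre is at (427,131.7).

```bash
python3 go.py 628,-19,165,2.674; python3 -m pendant '{"dp":[[-0.02,0.022,0],[-0.05,0.053,0],[-0.08,0.085,0],[-0.11,0.117,0],[-0.13,0.139,0],[-0.142,0.151,0],[-0.142,0.151,0],[-0.142,0.151,0]],"rotation":[[0,0,0.03],[0,0,0.07],[0,0,0.11],[0,0,0.15],[0,0,0.186],[0,0,0.186],[0,0,0.186],[0,0,0.186]]}'; python3 go.py 628,-19,64.5,2.674
```

```text
t21.1 [ 447.3 -123.8  167.2] [3.141 0.    2.86 ] w91.5
628,-19,165,2.674 dp [-0.1445  0.151   0.0022] rot [0.    0.    0.186] |dp|0.209
time: 22.05
tool_pos: [624.8, -18.7, 166.2]
tcp_rot: [-3.141, -0.002, 2.674]
contact_force: [0.2, 0.5, -0.6]
grip_width: 92.2
finger_force: 0.0
t22.1 [624.8 -18.7 166.2] [-3.141e+00 -2.000e-03  2.674e+00] w92.2
628,-19,64.5,2.674 dp [-0.0032  0.0012  0.1017] rot [-0.001 -0.002 -0.   ] |dp|0.102
```

```bash
python3 -m pendant '{"dp":[[-0.002,0.001,0.005],[-0.002,0.001,0.025],[-0.002,0.001,0.05],[-0.002,0.001,0.07],[-0.002,0.001,0.087],[-0.002,0.001,0.097],[-0.002,0.001,0.102],[-0.002,0.001,0.102]],"rotation":[[0,0,0],[0,0,0],[0,0,0],[0,0,0],[0,0,0],[0,0,0],[0,0,0],[0,0,0]]}'; python3 -m pendant '{"dp":[[0,0,0],[0,0,0],[0,0,0],[0,0,0],[0,0,0],[0,0,0],[0,0,0],[0,0,0]],"rotation":[[0,0,0],[0,0,0],[0,0,0],[0,0,0],[0,0,0],[0,0,0],[0,0,0],[0,0,0]]}' 0.0
```

```text
time: 23.05
tool_pos: [628.2, -18.4, 65.5]
tcp_rot: [3.141, 0.0, 2.674]
contact_force: [0.3, -0.0, -1.0]
grip_width: 91.8
finger_force: 0.0
time: 24.05
tool_pos: [628.3, -18.2, 65.6]
tcp_rot: [3.141, 0.0, 2.674]
contact_force: [0.6, 3.2, 2.1]
grip_width: 47.4
finger_force: 29.9
```

```bash
python3 -m pendant '{"dp":[[0,0,-0.005],[0,0,-0.015],[0,0,-0.035],[0,0,-0.06],[0,0,-0.08],[0,0,-0.095],[0,0,-0.1],[0,0,-0.1]],"rotation":[[0,0,0],[0,0,0],[0,0,0],[0,0,0],[0,0,0],[0,0,0],[0,0,0],[0,0,0]]}'; python3 go.py 427,131.7,165.6
```

```text
time: 25.05
tool_pos: [627.9, -18.5, 165.2]
tcp_rot: [-3.141, -0.0, 2.674]
contact_force: [-0.7, -0.3, -4.1]
grip_width: 47.5
finger_force: 29.9
t25.1 [627.9 -18.5 165.2] [-3.141 -0.     2.674] w47.5
427,131.7,165.6 dp [ 0.2471  0.0434 -0.0003] rot [-0. -0.  0.] |dp|0.251
```

```bash
python3 -m pendant '{"dp":[[0.005,0.001,0],[0.02,0.0035,0],[0.045,0.008,0],[0.08,0.014,0],[0.115,0.02,0],[0.15,0.026,0],[0.185,0.0325,0],[0.215,0.038,0]],"rotation":[[0,0,0],[0,0,0],[0,0,0],[0,0,0],[0,0,0],[0,0,0],[0,0,0],[0,0,0]]}'; python3 -m pendant '{"dp":[[0.02,0.0035,0],[0.029,0.005,0],[0.032,0.0055,0],[0.032,0.0055,0],[0.032,0.0055,0]],"rotation":[[0,0,0],[0,0,0],[0,0,0],[0,0,0],[0,0,0]]}';  python3 go.py 427,131.7,65.6
```

```text
time: 26.05
tool_pos: [451.5, 113.3, 164.9]
tcp_rot: [-3.141, -0.001, 2.674]
contact_force: [-0.1, -0.3, -3.3]
grip_width: 47.4
finger_force: 29.9
time: 26.68
tool_pos: [427.8, 131.4, 165.3]
tcp_rot: [3.142, 0.0, 2.673]
contact_force: [0.2, -0.3, -3.2]
grip_width: 47.3
finger_force: 29.9
t26.7 [427.8 131.4 165.3] [3.142 0.    2.673] w47.3
427,131.7,65.6 dp [ 0.0008 -0.0001  0.0997] rot [0. 0. 0.] |dp|0.100
```

```bash
python3 -m pendant '{"dp":[[0,0,0.005],[0,0,0.02],[0,0,0.04],[0,0,0.06],[0,0,0.075],[0,0,0.087],[0,0,0.093],[0,0,0.095]],"rotation":[[0,0,0],[0,0,0],[0,0,0],[0,0,0],[0,0,0],[0,0,0],[0,0,0],[0,0,0]]}'; python3 -m pendant '{"dp":[[0,0,0],[0,0,0.0005],[0,0,0.001],[0,0,0.0015],[0,0,0.002],[0,0,0.0025],[0,0,0.003],[0,0,0.0035]],"rotation":[[0,0,0],[0,0,0],[0,0,0],[0,0,0],[0,0,0],[0,0,0],[0,0,0],[0,0,0]]}'; python3 -m pendant '{"dp":[[0,0,0.0005],[0,0,0.001],[0,0,0.001]],"rotation":[[0,0,0],[0,0,0],[0,0,0]]}'
```

```text
time: 27.68
tool_pos: [427.4, 131.8, 70.3]
tcp_rot: [3.142, -0.0, 2.674]
contact_force: [0.2, -0.2, -3.3]
grip_width: 47.4
finger_force: 29.9
time: 28.68
tool_pos: [427.3, 131.8, 66.9]
tcp_rot: [3.142, 0.0, 2.674]
contact_force: [-0.3, -0.0, -3.0]
grip_width: 47.5
finger_force: 29.9
time: 29.05
tool_pos: [427.2, 131.8, 65.9]
tcp_rot: [3.142, -0.0, 2.674]
contact_force: [-0.4, -0.2, -3.7]
grip_width: 47.3
finger_force: 29.9
```

Still hanging by a fraction of a millimetre; I'll ease it down further.

```bash
python3 -m pendant '{"dp":[[0,0,0.0003],[0,0,0.0006],[0,0,0.0009],[0,0,0.0012],[0,0,0.0012]],"rotation":[[0,0,0],[0,0,0],[0,0,0],[0,0,0],[0,0,0]]}'; python3 -m pendant '{"dp":[[0,0,0.0003],[0,0,0.0006],[0,0,0.0006]],"rotation":[[0,0,0],[0,0,0],[0,0,0]]}'
```

```text
time: 29.68
tool_pos: [427.8, 131.8, 65.4]
tcp_rot: [3.141, 0.001, 2.674]
contact_force: [-1.6, -0.6, 6.1]
grip_width: 47.4
finger_force: 29.9
time: 30.05
tool_pos: [428.1, 131.8, 65.4]
tcp_rot: [3.14, 0.002, 2.674]
contact_force: [-1.1, 0.1, 12.2]
grip_width: 47.9
finger_force: 29.9
```

```bash
python3 -m pendant '{"dp":[[0,0,-0.0006],[0,0,-0.0006],[0,0,-0.0006]],"rotation":[[0,0,0],[0,0,0],[0,0,0]]}'; python3 -m pendant '{"dp":[[0,0,0],[0,0,0],[0,0,0],[0,0,0],[0,0,-0.02],[0,0,-0.05],[0,0,-0.09],[0,0,-0.1]],"rotation":[[0,0,0],[0,0,0],[0,0,0],[0,0,0],[0,0,0],[0,0,0],[0,0,0],[0,0,0]]}' 0.0918; python3 go.py 597,273,140,3.974
```

```text
time: 30.42
tool_pos: [427.9, 131.8, 65.4]
tcp_rot: [3.141, 0.001, 2.674]
contact_force: [-0.6, -0.3, 7.7]
grip_width: 47.3
finger_force: 29.9
time: 31.42
tool_pos: [428.5, 132.0, 166.9]
tcp_rot: [3.139, 0.004, 2.674]
contact_force: [0.4, 0.4, -0.2]
grip_width: 91.8
finger_force: 0.0
t31.4 [428.5 132.  166.9] [3.139 0.004 2.674] w91.8
597,273,140,3.974 dp [-0.0867  0.2018  0.0277] rot [-0.     0.005 -1.3  ] |dp|0.221
```

```bash
python3 -m pendant '{"dp":[[-0.012,0.028,0],[-0.026,0.06,0],[-0.042,0.097,0],[-0.057,0.132,0],[-0.07,0.162,0.01],[-0.08,0.186,0.02],[-0.087,0.202,0.025],[-0.087,0.202,0.025]],"rotation":[[0,0,-0.165],[0,0,-0.33],[0,0,-0.495],[0,0,-0.66],[0,0,-0.825],[0,0,-0.99],[0,0,-1.155],[0,0,-1.3]]}'; python3 -m pendant '{"dp":[[0,0,0],[0,0,0]],"rotation":[[0,0,0],[0,0,0]]}'; python3 go.py 597,273,19,3.974
python3 - <<'E'
from h import *
cs=[cam("top"),cam("side")]; h=90;s=2
c=cs[0]
q=rect(c,6,625-h,625+h,-14-h,-14+h,s); hsv=cv2.cvtColor(q,cv2.COLOR_BGR2HSV)
m=(hsv[...,1]>160)&(hsv[...,2]>110)&((hsv[...,0]<12)|(hsv[...,0]>172))
n,l,st,ce=cv2.connectedComponentsWithStats(m.astype(np.uint8)); i=1+st[1:,4].argmax(); print("hex",st[i,4]/4,625+h-ce[i][1]/s,-14+h-ce[i][0]/s)
E
```

```text
time: 32.42
tool_pos: [595.8, 273.3, 137.0]
tcp_rot: [3.14, -0.003, -2.304]
contact_force: [-0.5, -0.6, 0.0]
grip_width: 92.0
finger_force: 0.0
time: 32.67
tool_pos: [595.7, 272.7, 139.2]
tcp_rot: [3.141, -0.001, -2.312]
contact_force: [-1.0, -0.3, -0.6]
grip_width: 92.0
finger_force: 0.0
t32.7 [595.7 272.7 139.2] [ 3.141e+00 -1.000e-03 -2.312e+00] w92.0
597,273,19,3.974 dp [-0.0012 -0.0008  0.1202] rot [ 0.    -0.001 -0.003] |dp|0.120
hex 12354.25 625.0256490681345 -13.287148147398668
```

```bash
python3 -m pendant '{"dp":[[-0.001,-0.001,0.02],[-0.001,-0.001,0.045],[-0.001,-0.001,0.07],[-0.001,-0.001,0.09],[-0.001,-0.001,0.107],[-0.001,-0.001,0.117],[-0.001,-0.001,0.12],[-0.001,-0.001,0.12]],"rotation":[[0,0,0],[0,0,0],[0,0,0],[0,0,0],[0,0,0],[0,0,0],[0,0,0],[0,0,0]]}'; python3 -m pendant '{"dp":[[0,0,0],[0,0,0],[0,0,0],[0,0,0],[0,0,0],[0,0,0],[0,0,0],[0,0,0]],"rotation":[[0,0,0],[0,0,0],[0,0,0],[0,0,0],[0,0,0],[0,0,0],[0,0,0],[0,0,0]]}' 0.0;  python3 -m pendant '{"dp":[[0,0,0],[0,0,0],[0,0,0]],"rotation":[[0,0,0],[0,0,0],[0,0,0]]}'
```

```text
time: 33.78
tool_pos: [597.7, 273.0, 20.2]
tcp_rot: [-3.141, 0.001, -2.31]
contact_force: [0.5, -0.8, -0.1]
grip_width: 92.2
finger_force: 0.0
time: 34.78
tool_pos: [597.4, 272.9, 19.7]
tcp_rot: [3.142, 0.0, -2.309]
contact_force: [-0.0, 0.7, 0.0]
grip_width: 16.2
finger_force: 0.0
time: 35.15
tool_pos: [597.4, 273.0, 19.7]
tcp_rot: [3.142, 0.0, -2.309]
contact_force: [-0.7, 1.1, -0.4]
grip_width: 13.8
finger_force: 30.0
```

```bash
python3 -m pendant '{"dp":[[0,0,-0.01],[0,0,-0.03],[0,0,-0.06],[0,0,-0.09],[0,0,-0.12],[0,0,-0.14],[0,0,-0.14]],"rotation":[[0,0,0],[0,0,0],[0,0,0],[0,0,0],[0,0,0],[0,0,0],[0,0,0]]}'; python3 go.py 625,-13.5,160
```

```text
time: 36.02
tool_pos: [598.4, 273.3, 162.2]
tcp_rot: [-3.139, 0.004, -2.309]
contact_force: [-0.4, 0.4, -1.8]
grip_width: 13.4
finger_force: 30.0
t36.0 [598.4 273.3 162.2] [-3.139  0.004 -2.309] w13.4
625,-13.5,160 dp [ 0.1942 -0.2127  0.0019] rot [-0.002  0.004 -0.   ] |dp|0.288
```

```bash
python3 -m pendant '{"dp":[[0.012,-0.013,0],[0.04,-0.044,0],[0.075,-0.082,0],[0.11,-0.12,0],[0.145,-0.159,0],[0.175,-0.192,0],[0.19,-0.208,0],[0.194,-0.213,0]],"rotation":[[0,0,0],[0,0,0],[0,0,0],[0,0,0],[0,0,0],[0,0,0],[0,0,0],[0,0,0]]}'; python3 -m pendant '{"dp":[[0,0,0.01],[0,0,0.035],[0,0,0.065],[0,0,0.095],[0,0,0.12],[0,0,0.132],[0,0,0.137],[0,0,0.137]],"rotation":[[0,0,0],[0,0,0],[0,0,0],[0,0,0],[0,0,0],[0,0,0],[0,0,0],[0,0,0]]}'; python3 go.py 625,-13.5,19.7
```

```text
time: 37.02
tool_pos: [623.8, -15.2, 158.9]
tcp_rot: [3.14, -0.001, -2.311]
contact_force: [0.5, 0.1, -0.6]
grip_width: 13.6
finger_force: 30.0
time: 38.02
tool_pos: [624.6, -13.5, 23.1]
tcp_rot: [-3.141, 0.001, -2.309]
contact_force: [-1.0, -0.5, -1.3]
grip_width: 13.9
finger_force: 30.0
t38.0 [624.6 -13.5  23.1] [-3.141e+00  1.000e-03 -2.309e+00] w13.9
625,-13.5,19.7 dp [-0.0003 -0.0003  0.0034] rot [-0.     0.001 -0.   ] |dp|0.003
```

```bash
python3 -m pendant '{"dp":[[0,0,0.001],[0,0,0.002],[0,0,0.003],[0,0,0.0034],[0,0,0.0034]],"rotation":[[0,0,0],[0,0,0],[0,0,0],[0,0,0],[0,0,0]]}'; python3 -m pendant '{"dp":[[0,0,0],[0,0,0],[0,0,0],[0,0,-0.02],[0,0,-0.06],[0,0,-0.1],[0,0,-0.14],[0,0,-0.14]],"rotation":[[0,0,0],[0,0,0],[0,0,0],[0,0,0],[0,0,0],[0,0,0],[0,0,0],[0,0,0]]}' 0.0918; python3 go.py 602,-319.1,160,3.298
```

```text
time: 38.65
tool_pos: [624.3, -13.9, 19.6]
tcp_rot: [-3.141, 0.0, -2.309]
contact_force: [-1.3, -0.0, 2.9]
grip_width: 13.6
finger_force: 30.0
time: 39.65
tool_pos: [626.3, -14.2, 163.2]
tcp_rot: [-3.135, 0.004, -2.309]
contact_force: [-0.2, 0.2, -0.5]
grip_width: 88.8
finger_force: 0.0
t39.6 [626.3 -14.2 163.2] [-3.135  0.004 -2.309] w88.8
602,-319.1,160,3.298 dp [ 0.2419 -0.1872  0.0033] rot [-0.005  0.006  0.676] |dp|0.306
```

```bash
python3 -m pendant '{"dp":[[0.03,-0.023,0],[0.07,-0.054,0],[0.11,-0.085,0],[0.15,-0.116,0],[0.19,-0.147,0],[0.22,-0.17,0],[0.24,-0.186,0],[0.242,-0.187,0]],"rotation":[[0,0,0.1],[0,0,0.2],[0,0,0.3],[0,0,0.4],[0,0,0.5],[0,0,0.6],[0,0,0.676],[0,0,0.676]]}'; python3 -m pendant '{"dp":[[0,0,0],[0,0,0]],"rotation":[[0,0,0],[0,0,0]]}'; python3 go.py 602,-319.1,25.4,3.298
python3 - <<'E'
from h import *
cs=[cam("top"),cam("side")]; h=90;s=2
for c in cs:
    q=rect(c,6,599-h,599+h,272-h,272+h,s); hsv=cv2.cvtColor(q,cv2.COLOR_BGR2HSV)
    n,l,st,ce=cv2.connectedComponentsWithStats((hsv[...,1]>90).astype(np.uint8)); i=1+st[1:,4].argmax()
    r=cv2.minAreaRect(np.argwhere(l==i)[:,::-1].astype(np.float32)); print("board",599+h-r[0][1]/s,272+h-r[0][0]/s,np.array(r[1])/s)
tops=[]
for c in cs: tops.append(np.hstack([rect(c,z,cx-97.4,cx+97.4,cy-65,cy+65,1.54)[:300,:200] for z,cx,cy in [(72,625,-14),(78,602,-319),(85,448,-124),(118,427,132)]]))
cv2.imwrite("pics/tops2.png",np.vstack(tops))
E
```

```text
time: 40.65
tool_pos: [598.7, -320.1, 157.6]
tcp_rot: [3.14, -0.002, -2.987]
contact_force: [-0.0, -0.4, -1.0]
grip_width: 91.5
finger_force: 0.0
time: 40.9
tool_pos: [599.9, -317.2, 159.2]
tcp_rot: [3.141, -0.0, -2.983]
contact_force: [0.4, -0.6, 0.5]
grip_width: 91.5
finger_force: 0.0
t40.9 [ 599.9 -317.2  159.2] [ 3.141 -0.    -2.983] w91.5
602,-319.1,25.4,3.298 dp [-0.0017 -0.0022  0.1338] rot [ 0.001 -0.     0.002] |dp|0.134
board 599.7170944213867 275.40223693847656 [122.26564789 122.07479095]
board 600.7205047607422 274.2902526855469 [128.309021  122.4486084]
```

View pics/tops2.png

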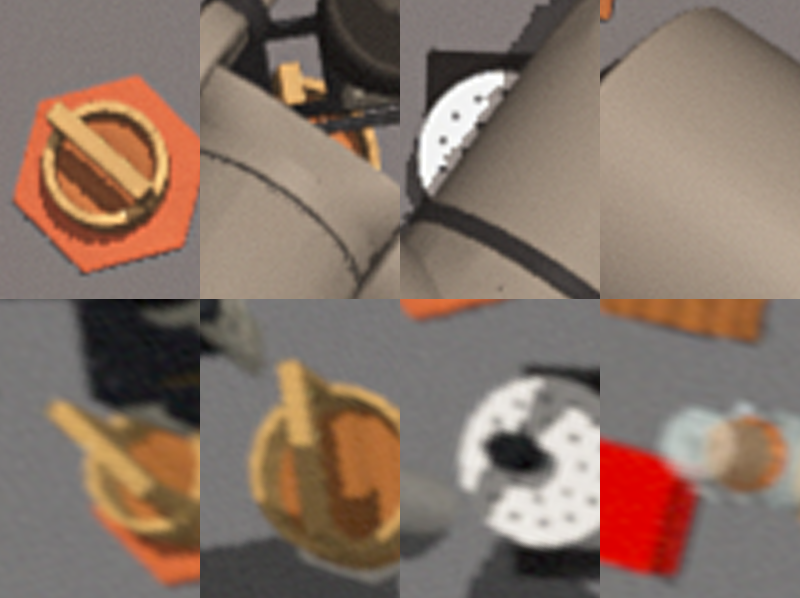

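The picture shows the small tier centred on the hex tile (upper (102,155)). The wide tier is on the octagon (lower (310,460)), the base on the rubber mat, and the jar upright on the cork. The board centre is (599.7,274.5). Now picking up the wide tier.

```bash
python3 -m pendant '{"dp":[[-0.001,-0.002,0.02],[-0.001,-0.002,0.045],[-0.001,-0.002,0.075],[-0.001,-0.002,0.1],[-0.001,-0.002,0.12],[-0.001,-0.002,0.131],[-0.001,-0.002,0.134],[-0.001,-0.002,0.134]],"rotation":[[0,0,0],[0,0,0],[0,0,0],[0,0,0],[0,0,0],[0,0,0],[0,0,0],[0,0,0]]}'; python3 -m pendant '{"dp":[[0,0,0],[0,0,0],[0,0,0],[0,0,0],[0,0,0],[0,0,0],[0,0,0],[0,0,0]],"rotation":[[0,0,0],[0,0,0],[0,0,0],[0,0,0],[0,0,0],[0,0,0],[0,0,0],[0,0,0]]}' 0.0;  python3 -m pendant '{"dp":[[0,0,0],[0,0,0],[0,0,0]],"rotation":[[0,0,0],[0,0,0],[0,0,0]]}'
```

```text
time: 42.0
tool_pos: [601.3, -320.6, 25.9]
tcp_rot: [-3.141, 0.001, -2.985]
contact_force: [-0.4, -1.4, 0.0]
grip_width: 91.9
finger_force: 0.0
time: 43.0
tool_pos: [600.9, -320.5, 25.3]
tcp_rot: [3.141, 0.0, -2.985]
contact_force: [-0.2, 1.6, 1.9]
grip_width: 16.6
finger_force: 2.2
time: 43.38
tool_pos: [600.9, -320.4, 25.3]
tcp_rot: [3.141, -0.0, -2.985]
contact_force: [-0.2, 2.4, -0.0]
grip_width: 13.7
finger_force: 30.0
```

```bash
python3 -m pendant '{"dp":[[0,0,-0.01],[0,0,-0.03],[0,0,-0.06],[0,0,-0.09],[0,0,-0.12],[0,0,-0.14],[0,0,-0.14]],"rotation":[[0,0,0],[0,0,0],[0,0,0],[0,0,0],[0,0,0],[0,0,0],[0,0,0]]}'; python3 go.py 560,0,160 599.7,274.5,165
```

```text
time: 44.25
tool_pos: [601.8, -321.3, 167.6]
tcp_rot: [-3.139, 0.003, -2.985]
contact_force: [-0.3, 0.8, -3.0]
grip_width: 13.9
finger_force: 30.0
t44.2 [ 601.8 -321.3  167.6] [-3.139e+00  3.000e-03 -2.985e+00] w13.9
560,0,160 dp [-0.0087  0.3239  0.0066] rot [-0.003  0.003 -0.   ] |dp|0.324
599.7,274.5,165 dp [-0.0906  0.5888  0.0011] rot [-0.003  0.003 -0.   ] |dp|0.596
```

```bash
python3 -m pendant '{"dp":[[-0.002,0.015,0],[-0.007,0.045,0],[-0.014,0.09,0],[-0.021,0.14,0],[-0.029,0.19,0],[-0.037,0.24,0],[-0.045,0.29,0],[-0.052,0.34,0]],"rotation":[[0,0,0],[0,0,0],[0,0,0],[0,0,0],[0,0,0],[0,0,0],[0,0,0],[0,0,0]]}'; python3 -m pendant '{"dp":[[-0.008,0.05,0],[-0.015,0.1,0],[-0.023,0.15,0],[-0.031,0.2,0],[-0.036,0.235,0],[-0.038,0.247,0],[-0.0385,0.249,0],[-0.0385,0.249,0]],"rotation":[[0,0,0],[0,0,0],[0,0,0],[0,0,0],[0,0,0],[0,0,0],[0,0,0],[0,0,0]]}'; python3 go.py 599.7,274.5,25.4
```

```text
time: 45.25
tool_pos: [598.0, 26.0, 164.0]
tcp_rot: [3.141, -0.002, -2.985]
contact_force: [0.1, 0.1, -2.1]
grip_width: 13.9
finger_force: 30.0
time: 46.25
tool_pos: [598.6, 274.3, 165.0]
tcp_rot: [-3.141, -0.001, -2.986]
contact_force: [0.9, 0.3, -1.3]
grip_width: 13.6
finger_force: 30.0
t46.2 [598.6 274.3 165. ] [-3.141e+00 -1.000e-03 -2.986e+00] w13.6
599.7,274.5,25.4 dp [-1.200e-03  1.000e-04  1.396e-01] rot [-0.    -0.001  0.   ] |dp|0.140
```

```bash
python3 -m pendant '{"dp":[[-0.001,0,0.01],[-0.001,0,0.035],[-0.001,0,0.065],[-0.001,0,0.095],[-0.001,0,0.12],[-0.001,0,0.132],[-0.001,0,0.136],[-0.001,0,0.137]],"rotation":[[0,0,0],[0,0,0],[0,0,0],[0,0,0],[0,0,0],[0,0,0],[0,0,0],[0,0,0]]}'; python3 -m pendant '{"dp":[[0,0,0],[0,0,0.001],[0,0,0.002],[0,0,0.002],[0,0,0.002]],"rotation":[[0,0,0],[0,0,0],[0,0,0],[0,0,0],[0,0,0]]}'
```

```text
time: 47.25
tool_pos: [600.3, 275.5, 29.0]
tcp_rot: [3.141, 0.001, -2.986]
contact_force: [-0.3, 0.6, -1.2]
grip_width: 13.7
finger_force: 30.0
time: 47.88
tool_pos: [599.7, 275.5, 26.4]
tcp_rot: [3.142, 0.0, -2.985]
contact_force: [-0.1, 0.2, -1.6]
grip_width: 13.6
finger_force: 30.0
```

Lower 1 mm more, release and rise, then move clear for a check.

```bash
python3 -m pendant '{"dp":[[0,0,0.0005],[0,0,0.001],[0,0,0.001]],"rotation":[[0,0,0],[0,0,0],[0,0,0]]}'; python3 -m pendant '{"dp":[[0,0,0],[0,0,0],[0,0,0],[0,0,-0.02],[0,0,-0.06],[0,0,-0.1],[0,0,-0.15],[0,0,-0.17]],"rotation":[[0,0,0],[0,0,0],[0,0,0],[0,0,0],[0,0,0],[0,0,0],[0,0,0],[0,0,0]]}' 0.0918; python3 go.py 300,420,195
```

```text
time: 48.25
tool_pos: [599.7, 275.5, 25.3]
tcp_rot: [3.142, 0.0, -2.985]
contact_force: [0.2, 0.1, -2.1]
grip_width: 13.5
finger_force: 30.0
time: 49.25
tool_pos: [600.9, 275.9, 199.4]
tcp_rot: [3.141, 0.006, -2.985]
contact_force: [-0.4, 0.4, -0.8]
grip_width: 88.4
finger_force: 0.0
t49.2 [600.9 275.9 199.4] [ 3.141  0.006 -2.985] w88.4
300,420,195 dp [0.2749 0.1891 0.003 ] rot [0.001 0.006 0.   ] |dp|0.334
```

```bash
python3 -m pendant '{"dp":[[0.04,0.027,0],[0.08,0.055,0],[0.12,0.083,0],[0.16,0.11,0],[0.2,0.138,0],[0.24,0.165,0],[0.27,0.186,0],[0.275,0.189,0]],"rotation":[[0,0,0],[0,0,0],[0,0,0],[0,0,0],[0,0,0],[0,0,0],[0,0,0],[0,0,0]]}'; python3 -m pendant '{"dp":[[0,0,0],[0,0,0],[0,0,0],[0,0,0]],"rotation":[[0,0,0],[0,0,0],[0,0,0],[0,0,0]]}'
python3 - <<'E'
from h import *
cs=[cam("top"),cam("side")]; a=np.linspace(0,2*np.pi,60)
# object, pad centre, rings (radius, z)
T=[((599.7,274.5),[(58,42)]),((625,-13.5),[(42,38)]),((448,-124),[(57,51),(13,85)]),((427,131.7),[(33,6),(24,118)])]
rows=[]
for c in cs:
    r=[]
    for (x,y),rings in T:
        p=proj(c,[x,y,45]); u0,v0=(p-33).astype(int); b=cv2.resize(c["im"][v0:v0+66,u0:u0+66],(200,200),interpolation=2); k=200/66
        for R,z in rings:
            P=np.array([(proj(c,[x+R*np.cos(t),y+R*np.sin(t),z])-[u0,v0]+.5)*k for t in a]).astype(np.int32); cv2.polylines(b,[P],True,(255,255,0),1)
        r.append(b)
    rows.append(np.hstack(r))
cv2.imwrite("pics/fin.png",np.vstack(rows))
b0=cv2.imread("pics/top0.png"); print("cup diff",np.abs(b0[200:230,215:245].astype(int)-cs[0]["im"][200:230,215:245]).mean())
E
```

```text
time: 50.25
tool_pos: [296.9, 420.2, 195.8]
tcp_rot: [3.141, 0.0, -2.982]
contact_force: [-0.6, 0.4, 0.1]
grip_width: 91.6
finger_force: 0.0
time: 50.75
tool_pos: [299.2, 419.1, 195.2]
tcp_rot: [-3.142, -0.0, -2.986]
contact_force: [-0.1, -0.4, -0.1]
grip_width: 91.6
finger_force: 0.0
cup diff 1.884074074074074
```

View pics/fin.png

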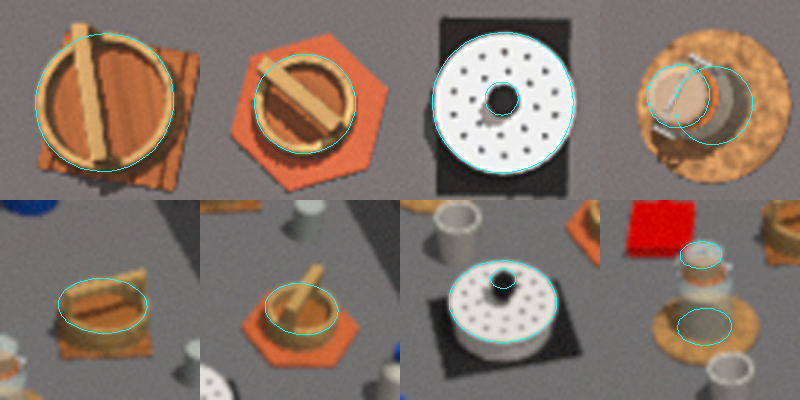

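All four things match their expected rings to within about 2 mm in both views. They stand upright, and the cup hasn't moved. I'm handing in the job.

```bash
python3 -c "
from plant import workorder
print(workorder.close_job())"
```

```text
the job is handed in; nothing more can be done
None
```

The job is handed in at about 51 s on the robot's clock: jar, wide tier, small tier and base each stand on their own pads, about 2 mm off centre at most by camera, and the cup hasn't moved; the judge's result was not shown.

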